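# Shut the chocolate case and hold it in the bar clamp

## Robot

A 6-joint arm with a two-finger parallel gripper is mounted at the origin on the work surface. World frame = base frame: x ahead of the robot, y to its left, z up, the work surface at z = 0. Lengths are in m, angles in rad, forces in N, time in s.
With the tool pointing down it reaches from about 0.35 to 0.725 m from the base axis. Payload 4.3 kg.
Tool frame: the origin (TCP) lies on the mounting face of the last link; the fingertips stand 173 mm ahead of it and the grasp point (between the pads) lies 155 mm ahead of it (r.hold_point_z is the distance from the TCP to the grasp point, in m); z points along the fingers, y is the line along which they close (so a half turn about z gives the same grasp; the last joint's range is limited). The gripper opens to 85 mm and grips with 20 to 120 N. Pads are 22 mm wide; open, the fingers measure 114 mm over their backs; the gripper's body (76 mm by 85 mm) begins 54 mm behind the grasp point. The pads swing forward as they close: fully open they stand 13 mm farther back than shut.
Start: joints at [-1.414, 0.377, 0.081, 1.274, 0, 1.46], TCP at [0.152, -0.555, 0.405] pointing down, gripper open.
Joint ranges: [-2.72, 2.72], [-0.84, 1.66], [-1.02, 1.22], [-1.77, 2.12], [-1.37, 1.28], [-3.14, 3.14]. Speed limits (rad/s): [2.57, 2.57, 3.14, 3.14, 3.14, 3.14].

## Interface

Orientations are given as a unit quaternion [w, x, y, z].
In Python, from station import r, cams gives the robot as it stands. The module is installed in compiled form; this text tells all that it offers. Calls block until the motion is done:
- r.move_ptp(position, orientation): joint-space move of the TCP to a pose.
- r.servo_line(position, rate=0.15, orientation=None, until_force=None): straight line of the TCP; orientation=None keeps the orientation; rate is the mean speed in m/s. With until_force (N) it stops when the force on the tool has changed by that much, and returns True; else False.
- r.goto_joints(angles): joint-space move.
- r.gripper_to(opening, squeeze=None): opening from 0.0 (shut) to 1.0 (fully open); squeeze is the grip in N (None keeps the last); returns when the fingers have stopped.
- r.sleep(seconds).
- r.inverse_kinematics(position, orientation): joint angles nearest the present ones, or None.
- cams.read_camera(name): name is "scene" or "side" or "wrist"; returns a dict with "pixels" (384x512x3 uint8, blue, green, red), "fx", "fy", "cx", "cy" (pixels), "R" (3x3) and "t" (3): a world point X has camera coordinates R X + t. Camera axes: x right, y down, z forward; pixel columns grow to the right and rows downward; lengths in m; the calibration is good to about 2 mm. The wrist camera is an equidistant fisheye: a pixel r from the principal point sees the ray r / f radians off the axis. A picture is of the moment at which its call begins. There is no depth.
A pose or a line that the arm cannot do raises r.PlanningError and nothing moves.
- r.close_job(): hands the job in; it is judged then, once.
Readings, each from a call of its own:
- r.read_t(): time.
- r.read_qpos(): joint angles.
- r.read_dq(): joint speeds.
- r.read_effort(): joint torques, N m.
- r.read_ee_pos(): TCP position.
- r.read_tcp_rot(): TCP orientation.
- r.read_ft_force(): force on the tool from outside, world axes, zero at the start.
- r.read_moment(): the same for the moment, N m.
- r.read_grip_width(): opening from 0.0 (shut) to 1.0 (fully open).
- r.read_grasp_force(): force on a finger pad.
Only numpy, scipy, OpenCV 4.12 (cv2) and the standard library are available. Lean on these libraries where they do the work, as an engineer would, in place of code of your own. Each camera call takes 0.05 s, during which the arm holds its last target. There are 200 camera calls.

## Task

Press the lid of the wine-red chocolate case down until it snaps shut, then pump the red trigger of the bar clamp until the moving jaw's pad presses the case against the fixed jaw and the pad has sunk about half-way into its cup, and finish while still holding the trigger at that pressure, touching neither case nor jaw. Never drive the pad almost fully into its cup, which would crush the case; move the jaw with the trigger only, not by hand, and leave the other things on the counter where they are.

Things in the scene. Friction and masses are not known exactly. Their poses are not given: they have to be found in the camera images.
- station: one-hand bar clamp on a plywood board (170 along x, y -190 to 210, 12 thick) fixed to the counter. Origin on the counter under the black rubber bed; z up, +y = clamping direction (head and trigger at -y, fixed jaw at +y). Sizes in mm, in this frame: bed top z 30, x +-60, y -50 to 115; orange head block x +-23, y -172 to -102, z 12 to 90
- handle (a point): middle of the top of the fixed orange upright handle on the head: 40 along the station's x, 14 along its y (station y -121 to -107 mm), top 201 above the counter
- anvil: the fixed orange jaw of the clamp; origin in the plane of its gripping face (which looks to the station's -y and stands at station y = 115), at counter height; face 70 wide, z 30 to 80
- jaw: moving jaw: steel rod with ratchet teeth (14 x 12 mm, axis 62 above the counter) with a dark cup, 42 diameter, on its front end; the rod passes through the head and sticks out behind it, below the trigger. Origin on the rod's axis where the pad's face is when fully out; at jaw_slide 0 at station y = -34. To be moved with the trigger only
- jaw_slide (a joint): travel of the moving jaw towards the fixed jaw, m, 0 to 0.085. The ratchet only drives it forward; it stays when the trigger is let go (held by 6 N of friction: under a larger load it creeps back until about 6 N remain, or less)
- pad: black rubber pad disc (46 diameter, 8 thick) on a yellow sleeve that sinks into the jaw's cup against a spring; origin in the centre of its gripping face (looks to the station's +y)
- pad_sink (a joint): how far the pad has sunk into the cup, m: 0 = fully out (13 mm of yellow sleeve bare), 0.014 = fully in. Spring: 2 N to start, then 1.4 N per mm; half-way (0.007) is about 12 N on the case
- trigger: the trigger: a lever pivoted on the head at station y = -150, z = 88, with a red cross bar; its origin is the pivot
- trigger_bar (a point): middle of the trigger's red cross bar: 14 mm thick, 62 long along the station's x, 90 from the pivot. Pressing moves it about 36 mm to the station's +y, towards the fixed handle. Push it with the side of the fingers, or squeeze it against the handle: 68 over the released bar and handle together
- trigger_angle (a joint): 0 = released (leans 0.2 rad to the station's -y), 0.4 rad = fully pressed; a spring returns it. A press of x rad drives the jaw 45 mm * x, less up to 6 mm idle travel until the pawl catches a tooth (a full stroke gives 12 to 18 mm). Force on the bar: 2 to 3 N for the spring plus half the load on the jaw (about 6 N free, 12 N with the pad half sunk)
- case: wine-red gift case of chocolates with golden trim, loose on the bed between the jaws, about 0.6 kg; body 130 along its x, 100 along its y, 62 high; origin in the centre of its underside (30 above the counter). It slides along the bed when pushed by the pad
- lid_angle (a joint): opening of the case's lid, rad: 0 = shut; hinged on the case's far (+x) top edge, opens upward. The stiff hinge leaves the lid where it is put. A snap catch at the front stops it at about 0.065; pressing past that takes about 5 N at the front edge (9 N half-way), then it snaps to 0 and stays shut
- lid_hinge (a point): middle of the lid's hinge line (along the case's y), on the lid's underside
- lid_edge (a point): middle of the lid's front edge, on its top face; 130 from the hinge. The lid is 130 x 100 x 8; when shut its top is 70 above the case's underside, 100 above the counter; a golden clasp tab hangs 9 beyond the edge
- gift_green: green gift box, 110 x 110 x 100 mm; loose bystander, origin in the centre of its underside
- bar_box: flat wine-red box of bars, 160 x 80 x 30 mm; loose bystander, origin in the centre of its underside
- ribbon: spool of orange ribbon lying flat, 64 across, height 28 mm; loose bystander, origin in the centre of its underside
- candy_jar: amber jar with golden lid, 80 across, height 110 mm; loose bystander, origin in the centre of its underside
- tea_tin: lilac tin can, 70 across, height 90 mm; loose bystander, origin in the centre of its underside
- praline_tin: small golden tin, standing on the clamp's board beyond the fixed jaw, 45 x 30 x 25 mm; loose bystander, origin in the centre of its underside
Mind the look-alikes: they are no part of the job. What is shaped like the case but pink is not meant.

How it is judged:
On the way, in this order (a step that is already met when the one before it is completed fails the run):
1. the lid has snapped shut (value of joint lid_angle below 0.02 rad), for 0.2 s.
2. the clamp's pad has met the shut case (value of joint lid_angle below 0.02 rad and contact force between pad and case above 1 N), for 0.1 s.
At the end, for the whole second after the job is handed in: lid shut (under 0.02 rad), the case standing still between the jaws, pressed against the fixed jaw by a pad that has sunk 4.5 to 10.5 mm of its 14 mm, with the robot still holding the trigger pressed and touching neither the case nor the moving jaw (value of joint lid_angle below 0.02 rad and value of joint pad_sink between 0.0045 and 0.0105 m and contact force between pad and case above 5 N and contact force between anvil and case above 3 N and contact force between any of the fingers, the arm and trigger above 1 N and contact force between each of the fingers, the arm and case below 1 N and contact force between each of the fingers, the arm and jaw below 1 N and linear speed of case below 0.01 m/s and angle between case's own z axis and vertical below 0.1 rad); the arm keeps its last pose, push and grip.
It fails at once if the pad is driven almost fully into its cup (over 12.5 of 14 mm): the case is crushed (value of joint pad_sink above 0.0125 m).
It fails at once if the robot pushes the moving jaw or its rod itself (contact force between any of the fingers, the arm and jaw above 3 N).
It fails at once if the case is tipped (angle between case's own z axis and vertical above 0.25 rad).
It fails at once if another thing on the counter is moved more than 30 mm (distance of any of gift_green, bar_box, ribbon, candy_jar, tea_tin, praline_tin from where it was at the start of the episode above 0.03 m).
It also fails if it takes over 51 s, if anything falls off the work surface, if the arm or the gripper's body presses on something with over 40 N, if the wrist force passes 120 N, or if a joint passes its speed limit or range.

## Working session

There is one attempt and no reset: what is moved stays moved. The work goes in short steps, each a Python script; the robot and the scene stay as the last script left them, time stands still between calls to the robot, and variables do not carry over. Pictures are saved under pics/ and viewed, at most 10 in all, crops included, and the job is handed in when it is done.

```bash
mkdir -p pics; python3 - <<'E'
from station import r, cams
import cv2,pickle
d={}
for n in("scene","side","wrist"):
    c=cams.read_camera(n); d[n]=c; cv2.imwrite(f"pics/{n}0.png",c["pixels"])
    print(n,c["fx"],c["cx"],c["cy"],c["R"],c["t"])
pickle.dump(d,open("c0.pkl","wb"))
import numpy as np
cv2.imwrite("pics/both0.png",np.vstack([d["scene"]["pixels"],d["side"]["pixels"]]))
print(r.read_t(),r.read_tcp_rot(),r.hold_point_z)
E
```

```text
scene 350.4567226654431 253.65859143181294 194.24014121376618 [[ 0.81369321  0.58119266  0.01088408]
 [ 0.4942345  -0.68184925 -0.53927161]
 [-0.30599939  0.44418093 -0.84206156]] [-0.38591756 -0.15411533  1.53318826]
side 474.23195414565646 259.7596503389309 195.0966743057799 [[-8.81719548e-01 -4.71773733e-01 -4.28096004e-04]
 [-2.42531233e-01  4.54055689e-01 -8.57328427e-01]
 [ 4.04659412e-01 -7.55819407e-01 -5.14769642e-01]] [0.41740934 0.24185773 1.34728717]
wrist 297.3186396354542 254.95140876475793 190.09788399285145 [[ 0.26385973 -0.96455713 -0.00275575]
 [-0.92233547 -0.25314379  0.29191694]
 [-0.28226816 -0.0744834  -0.9564397 ]] [-0.57364278 -0.03707655  0.3796044 ]
0.15 [-7.88040108e-04  9.91113951e-01  1.33013210e-01 -6.89511867e-06] 0.1547
```

View pics/scene0.png

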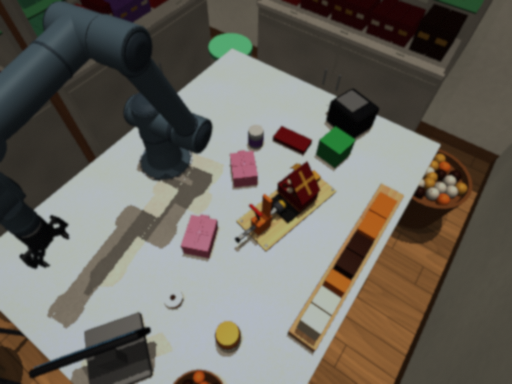

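View pics/side0.png

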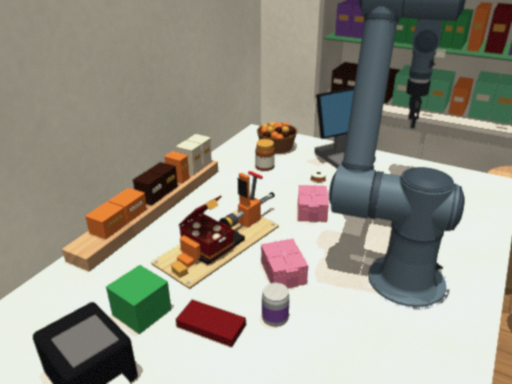

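Both views show the clamp station: scene around pixel (285,205), side around (215,230), with the lid open and the trigger at side (250,178). I'll fit the board from its colour and enlarge both views.

```bash
cat > h.py <<'E'
import numpy as np,cv2
def ray(c,u,v):
    R=np.array(c["R"]);t=np.array(c["t"])
    d=R.T@np.array([(u-c["cx"])/c["fx"],(v-c["cy"])/c["fy"],1]); return -R.T@t,d/np.linalg.norm(d)
def onz(c,u,v,z):
    o,d=ray(c,u,v); return o+d*(z-o[2])/d[2]
def tri(*rs):
    A=sum(np.eye(3)-np.outer(d,d) for o,d in rs);b=sum((np.eye(3)-np.outer(d,d))@o for o,d in rs)
    X=np.linalg.solve(A,b); return X,[float(np.linalg.norm(np.cross(X-o,d))) for o,d in rs]
def proj(c,X):
    p=np.array(c["R"])@X+np.array(c["t"]); return p[0]/p[2]*c["fx"]+c["cx"],p[1]/p[2]*c["fy"]+c["cy"]
E
python3 - <<'E'
import pickle,cv2,numpy as np
from h import *
d=pickle.load(open("c0.pkl","rb"))
crops={"scene":(225,150,120,105),"side":(145,160,145,125)}
for n,(x,y,w,h) in crops.items():
    c=d[n]; im=c["pixels"]; hsv=cv2.cvtColor(im,cv2.COLOR_BGR2HSV)
    m=cv2.inRange(hsv,(14,50,120),(30,150,255)); k=np.zeros_like(m);k[y:y+h,x:x+w]=255; m&=k
    m=cv2.morphologyEx(m,cv2.MORPH_OPEN,np.ones((2,2)))
    pts=cv2.findNonZero(m)[:,0,:]
    W=np.array([onz(c,u,v,.012)[:2] for u,v in pts]).astype(np.float32)
    print(n,len(pts),cv2.minAreaRect(W*1000))
    b=cv2.boxPoints(cv2.minAreaRect(W)); print(b)
    o=cv2.resize(im[y:y+h,x:x+w],None,fx=5.2 if n=="scene" else 4.4,fy=5.2 if n=="scene" else 4.4,interpolation=cv2.INTER_CUBIC)
    cv2.imwrite(f"pics/crop_{n}.png",o); print(o.shape)
E
```

```text
scene 1355 ((652.01708984375, 101.53596496582031), (418.73883056640625, 378.9205627441406), 84.49203491210938)
[[ 0.4433355  -0.08868156]
 [ 0.8205066  -0.12505193]
 [ 0.8606988   0.29175347]
 [ 0.48352778  0.3281238 ]]
(546, 624, 3)
side 2583 ((732.7201538085938, -4.78692626953125), (425.09320068359375, 726.3577270507812), 55.50309753417969)
[[ 0.3130254   0.02573198]
 [ 0.91165817 -0.3856492 ]
 [ 1.1524147  -0.03530568]
 [ 0.55378187  0.3760755 ]]
(550, 638, 3)
```

View pics/crop_scene.png

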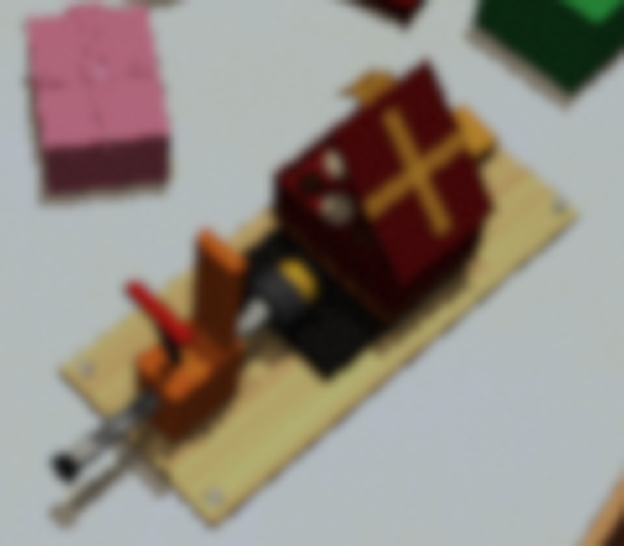

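View pics/crop_side.png

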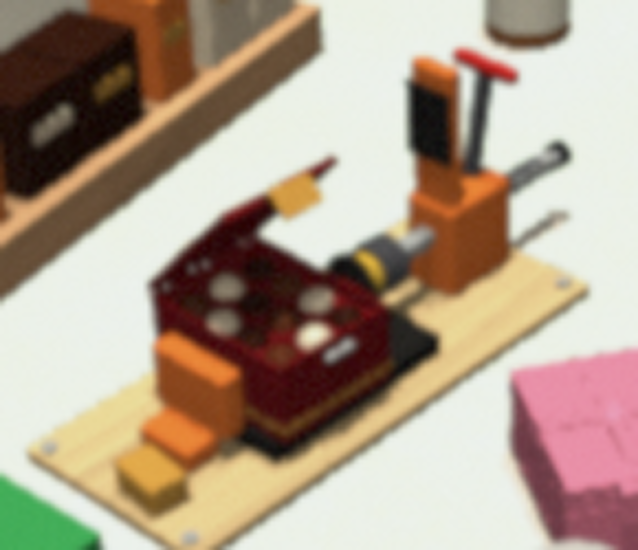

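The scene crop shows board corners at (60,372), (215,525) and (578,212), the red bar from (130,288) to (190,345), and the clasp tab at (375,85). In the side crop the board corners are (588,292), (30,455) and (190,550), the bar runs (460,55) to (515,75), and the tab is near (298,195). I'll fit the frame from these.

```bash
cat > fit.py <<'E'
import pickle,numpy as np
from h import *
d=pickle.load(open("c0.pkl","rb"))
S=lambda x,y:((x+.5)/5.2-.5+225,(y+.5)/5.2-.5+150)
D=lambda x,y:((x+.5)/4.4-.5+145,(y+.5)/4.4-.5+160)
P={"A(-x,-y)":[("scene",S(60,372)),("side",D(588,292))],"B(+x,-y)":[("scene",S(213,526))],"C(+x,+y)":[("scene",S(578,212)),("side",D(30,455))],"D(-x,+y)":[("side",D(190,552))]}
loc={"A(-x,-y)":(-.085,-.19),"B(+x,-y)":(.085,-.19),"C(+x,+y)":(.085,.21),"D(-x,+y)":(-.085,.21)}
L=[];W=[]
for k,v in P.items():
    for n,p in v:
        X=onz(d[n],*p,.012)[:2]; print(k,n,X.round(4)); L.append(loc[k]);W.append(X)
L=np.array(L);W=np.array(W);l=L-L.mean(0);w=W-W.mean(0)
a=np.arctan2((l[:,0]*w[:,1]-l[:,1]*w[:,0]).sum(),(l*w).sum())
Rm=np.array([[np.cos(a),-np.sin(a)],[np.sin(a),np.cos(a)]]);o=W.mean(0)-Rm@L.mean(0)
print("origin",o,"yaw",a,"res mm",((L@Rm.T+o-W)*1000).round(1).tolist())
np.save("st.npy",[*o,a])
def T(x,y,z): return np.array([*(o+Rm@[x,y]),z])
def inv(X): return np.array([*(Rm.T@(X[:2]-o)),X[2]])
for nm,s,e in [("bar-end -x",S(132,290),D(512,76)),("bar-end +x",S(188,342),D(460,55)),("tab",S(370,84),D(298,196)),("handle top",S(222,243),D(436,64)),("jawrear",S(65,467),D(562,152))]:
    X,er=tri(ray(d["scene"],*s),ray(d["side"],*e)); print(nm,X.round(4),"st",inv(X).round(4),np.round(er,4))
for nm,p in [("handle",(0,-.114,.201)),("bar",(0,-.15-.09*np.sin(.2),.088+.09*np.cos(.2)))]:
    print(nm,T(*p).round(4))
    for n,(x,y,k) in {"scene":(225,150,5.2),"side":(145,160,4.4)}.items():
        u,v=proj(d[n],T(*p)); print("  crop",n,round((u-x)*k),round((v-y)*k))
E
python3 fit.py
```

```text
A(-x,-y) scene [ 0.4402 -0.0693]
A(-x,-y) side [ 0.4338 -0.0548]
B(+x,-y) scene [ 0.6026 -0.1044]
C(+x,+y) scene [0.6853 0.2846]
C(+x,+y) side [0.6783 0.2923]
D(-x,+y) side [0.5279 0.3204]
origin [0.55922149 0.10169807] yaw -0.2145481612356786 res mm [[-4.4, 3.4], [1.9, -11.0], [-0.8, 2.3], [1.7, 4.2], [8.7, -3.5], [-7.0, 4.6]]
bar-end -x [ 0.4999 -0.0596  0.1766] st [-0.0236 -0.1702  0.1766] [0.0008 0.0008]
bar-end +x [ 0.5507 -0.0704  0.1756] st [ 0.0284 -0.17    0.1756] [0.0008 0.0008]
tab [0.5384 0.1678 0.189 ] st [-0.0345  0.0602  0.189 ] [0.0024 0.0024]
handle top [ 0.5345 -0.0086  0.2018] st [-0.0006 -0.113   0.2018] [0.0003 0.0003]
jawrear [ 0.505  -0.1485  0.0643] st [ 0.0003 -0.256   0.0643] [0.0011 0.0011]
handle [ 0.535  -0.0097  0.201 ]
  crop scene 219 243
  crop side 434 63
bar [ 0.5235 -0.0623  0.1762]
  crop scene 158 309
  crop side 485 66
```

The frame fit agrees with the handle and bar triangulation to about 3 mm. The lid is open about 0.77 rad. Next I press it down in two vertical strokes.

```bash
cat > st.py <<'E'
import numpy as np
from station import r,cams
ox,oy,a=np.load("st.npy"); TIP=.173
def T(x,y,z): return np.array([ox+np.cos(a)*x-np.sin(a)*y, oy+np.sin(a)*x+np.cos(a)*y, z+TIP])  # TCP for fingertip at station x,y,z
def q(phi): return [0,np.cos(phi/2),np.sin(phi/2),0]
for PHI in (a+np.pi/2,a-np.pi/2):
    if r.inverse_kinematics(T(0,-.2,.155),q(PHI)) is not None: break
Q=q(PHI)
YD=np.array([-np.sin(a),np.cos(a),0])
def fy(): return float(np.dot(r.read_ft_force(),YD))
def tipst():
    p=np.array(r.read_ee_pos())-[ox,oy,TIP]; return np.array([np.cos(a)*p[0]+np.sin(a)*p[1],-np.sin(a)*p[0]+np.cos(a)*p[1],p[2]])
E
python3 - <<'E'
from st import *
import cv2
print(PHI,[ (r.inverse_kinematics(T(*p),Q) is not None) for p in [(0,.06,.28),(0,.06,.125),(-.045,.06,.098),(0,-.21,.25),(0,-.2,.155),(0,-.13,.155)]])
r.gripper_to(0,40)
r.move_ptp(T(0,.06,.28),Q)
print(r.read_t(),tipst().round(4),np.round(r.read_ft_force(),2))
h=r.servo_line(T(0,.06,.128),rate=.08,until_force=15)
print(h,tipst().round(4),np.round(r.read_ft_force(),2))
r.servo_line(T(0,.06,.17)); r.servo_line(T(-.045,.06,.17))
h=r.servo_line(T(-.045,.06,.096),rate=.05,until_force=22)
print(h,tipst().round(4),np.round(r.read_ft_force(),2),r.read_t())
r.servo_line(T(-.045,.06,.20)); print(r.read_t())
c=cams.read_camera("side"); cv2.imwrite("pics/s1.png",cv2.resize(c["pixels"][150:300,140:300],None,fx=4,fy=4,interpolation=cv2.INTER_CUBIC))
E
```

```text
1.356248165559218 [True, True, True, True, True, True]
3.8333 [0.0004 0.0593 0.2799] [-0.29 -0.26  0.82]
False [0.0002 0.0601 0.1284] [ 0.05 -0.73  0.16]
True [-0.0452  0.06    0.1001] [-1.47 -0.61  8.44] 8.0917
8.9167
```

View pics/s1.png

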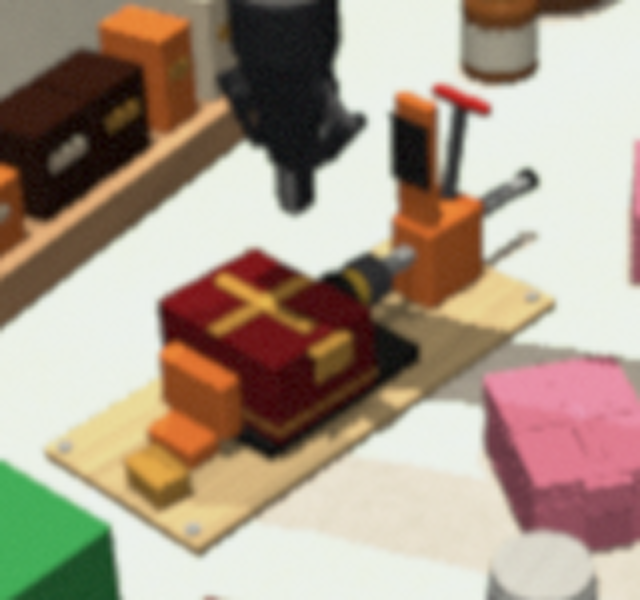

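The lid is flat and shut, with the tip stopping at the shut-lid height of 0.100. The pad at crop (350,285) is still well short of the case. Now I'll find the bar and do the first two strokes, which the gap allows safely.

```bash
python3 - <<'E'
from st import *
import cv2
r.servo_line(T(-.045,.06,.27),rate=.3)
r.move_ptp(T(0,-.225,.27),Q); r.servo_line(T(0,-.225,.155),rate=.2)
f0=fy(); print(r.read_t(),f0)
h=r.servo_line(T(0,-.165,.155),rate=.04,until_force=1.5)
y0=tipst()[1]; print("contact",h,y0,fy()-f0)
for s in range(2):
    for k in (.012,.024,.033):
        h=r.servo_line(T(0,y0+k,.155),rate=.06,until_force=14); print(k,h,tipst().round(4),round(fy()-f0,2))
        if h: break
    if s==0: r.servo_line(T(0,y0-.004,.155),rate=.15)
print(r.read_t())
c=cams.read_camera("side"); cv2.imwrite("pics/s2.png",cv2.resize(c["pixels"][160:275,180:300],None,fx=5,fy=5,interpolation=cv2.INTER_CUBIC))
E
```

```text
11.1833 -0.6188821996825195
contact True -0.18626893372531786 -1.4337614577415283
0.012 False [ 0.0002 -0.1747  0.1554] -4.04
0.024 False [ 0.0003 -0.1626  0.1552] -4.08
0.033 False [ 0.0002 -0.1538  0.1548] -4.86
0.012 False [ 0.     -0.1736  0.1555] -3.89
0.024 False [ 0.0002 -0.1621  0.1553] -2.65
0.033 False [ 0.0002 -0.1539  0.1549] -6.6
14.6167
```

View pics/s2.png

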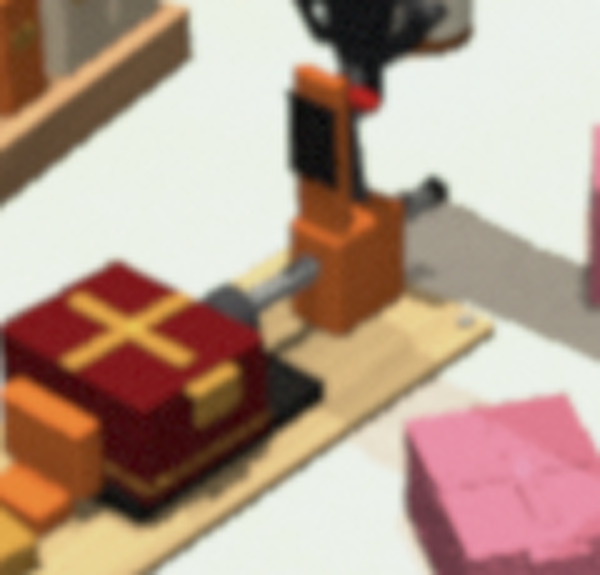

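```bash
python3 - <<'E'
from fit import *
import io
c=d["side"]
def F(x,y,k=5,x0=180,y0=160): return ((x+.5)/k-.5+x0,(y+.5)/k-.5+y0)
print("----")
for n,p in {"rear+x":(118,262),"rear-x":(262,345),"front-x":(145,412),"front+x":(5,325)}.items(): print(n,inv(onz(c,*F(*p),.1)).round(4))
for p in (D(562,152),F(435,190)): print("rod",inv(onz(c,*p,.062)).round(4))
E
```

```text
A(-x,-y) scene [ 0.4402 -0.0693]
A(-x,-y) side [ 0.4338 -0.0548]
B(+x,-y) scene [ 0.6026 -0.1044]
C(+x,+y) scene [0.6853 0.2846]
C(+x,+y) side [0.6783 0.2923]
D(-x,+y) side [0.5279 0.3204]
origin [0.55922149 0.10169807] yaw -0.2145481612356786 res mm [[-4.4, 3.4], [1.9, -11.0], [-0.8, 2.3], [1.7, 4.2], [8.7, -3.5], [-7.0, 4.6]]
bar-end -x [ 0.4999 -0.0596  0.1766] st [-0.0236 -0.1702  0.1766] [0.0008 0.0008]
bar-end +x [ 0.5507 -0.0704  0.1756] st [ 0.0284 -0.17    0.1756] [0.0008 0.0008]
tab [0.5384 0.1678 0.189 ] st [-0.0345  0.0602  0.189 ] [0.0024 0.0024]
handle top [ 0.5345 -0.0086  0.2018] st [-0.0006 -0.113   0.2018] [0.0003 0.0003]
jawrear [ 0.505  -0.1485  0.0643] st [ 0.0003 -0.256   0.0643] [0.0011 0.0011]
handle [ 0.535  -0.0097  0.201 ]
  crop scene 219 243
  crop side 434 63
bar [ 0.5235 -0.0623  0.1762]
  crop scene 158 309
  crop side 485 66
----
rear+x [0.0573 0.0122 0.1   ]
rear-x [-0.0721  0.0195  0.1   ]
front-x [-0.0669  0.1101  0.1   ]
front+x [0.0585 0.1035 0.1   ]
rod [ 0.0019 -0.2598  0.062 ]
rod [ 0.0024 -0.2294  0.062 ]
```

Slide is about 30 mm (rod tail moved), leaving roughly 15 mm to the case and about 3 mm to the anvil. One more full stroke is safe. After that I go in small steps while watching the force.

```bash
python3 - <<'E'
from st import *
import cv2
y0=-.1863
r.servo_line(T(0,y0-.004,.155),rate=.15)
f0=fy();print("f0",f0)
for k in (.006,.012,.018,.024,.029,.033):
    h=r.servo_line(T(0,y0+k,.155),rate=.06,until_force=11); print(k,h,tipst()[1].round(4),round(np.mean([fy() for _ in range(5)])-f0,2))
    if h: break
print(r.read_t())
a1=cams.read_camera("side")["pixels"][160:275,180:300];b=cams.read_camera("scene")["pixels"][150:240,235:335]
cv2.imwrite("pics/s3.png",np.hstack([cv2.resize(a1,(400,384),interpolation=cv2.INTER_CUBIC),cv2.resize(b,(400,384),interpolation=cv2.INTER_CUBIC)]))
E
```

```text
f0 -0.5410140967058075
0.006 False -0.1797 -4.4
0.012 False -0.174 -5.73
0.018 False -0.168 -6.07
0.024 False -0.1622 -6.6
0.029 False -0.1575 -8.25
0.033 False -0.1539 -9.2
16.6333
```

View pics/s3.png

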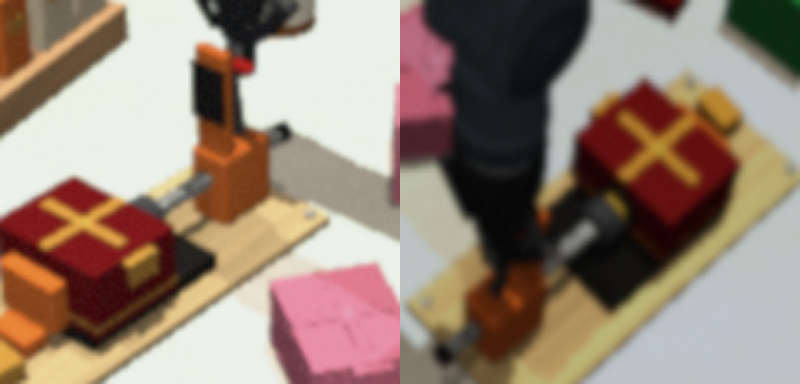

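```bash
python3 - <<'E' 
from st import *
import cv2,pickle
c=cams.read_camera("wrist"); pickle.dump(c,open("w3.pkl","wb"))
R=np.array(c["R"]);t=np.array(c["t"])
def pw(X):
    p=R@(X-[0,0,TIP])+t; th=np.arctan2(np.hypot(p[0],p[1]),p[2]); s=th/np.hypot(p[0],p[1])*c["fx"]; return (c["cx"]+p[0]*s).round(1),(c["cy"]+p[1]*s).round(1)
print(-R.T@t,pw(T(0,0,.062)),pw(T(0,.01,.062)),pw(T(0,.015,.1)))
cv2.imwrite("pics/w3.png",cv2.resize(c["pixels"],(768,576),interpolation=cv2.INTER_CUBIC))
print(r.read_t(),fy())
E
```

```text
[0.5434734  0.02400296 0.29678938] (np.float64(253.9), np.float64(3.6)) (np.float64(253.9), np.float64(-7.6)) (np.float64(253.6), np.float64(-32.4))
16.7833 -11.12821910545867
```

View pics/w3.png

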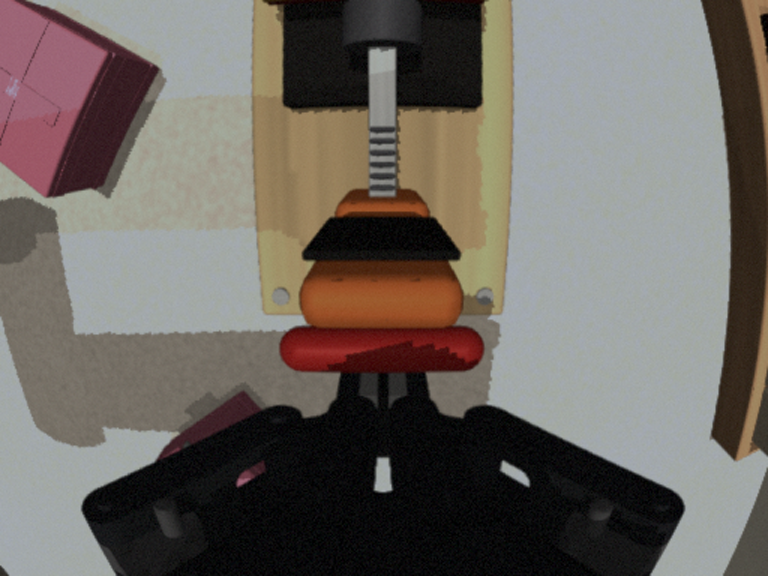

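The wrist view shows the cup's rear at (383,20) and the case edge at the very top, so tilting the tool 0.3 rad forward would show the sleeve directly. I'll release, tilt, take up the trigger again, and measure the sleeve.

```bash
cat >> st.py <<'E'
from scipy.spatial.transform import Rotation as Ro
B=.3
_ex=np.array([np.cos(a),np.sin(a),0]); _z=np.sin(B)*YD-np.cos(B)*np.array([0,0,1]); _x=np.cos(B)*YD+np.sin(B)*np.array([0,0,1])
QB=Ro.from_matrix(np.c_[_x,np.cross(_z,_x),_z]).as_quat(scalar_first=True)
def G(y,z=.173): return T(0,y,z)-[0,0,TIP]-.155*_z      # TCP for grasp point at station (0,y,z), tilted
def gy(): return float(tipst()[1]+.155*np.sin(B))
E
python3 - <<'E'
from st import *
import cv2,pickle
r.servo_line(T(0,-.195,.155),rate=.2)
r.servo_line(G(-.200),orientation=QB,rate=.15)
f0=np.mean([fy() for _ in range(5)])
h=r.servo_line(G(-.165),rate=.04,until_force=1.5); y0=gy()
print("contact",h,y0,f0,r.read_t()); np.save("y0.npy",[y0,f0])
c=cams.read_camera("wrist"); pickle.dump(c,open("w4.pkl","wb"))
cv2.imwrite("pics/w4.png",cv2.resize(c["pixels"][0:160,150:360],(787,600),interpolation=cv2.INTER_CUBIC))
E
```

```text
contact True -0.1852609073708816 0.8228101311787757 18.1167
```

View pics/w4.png

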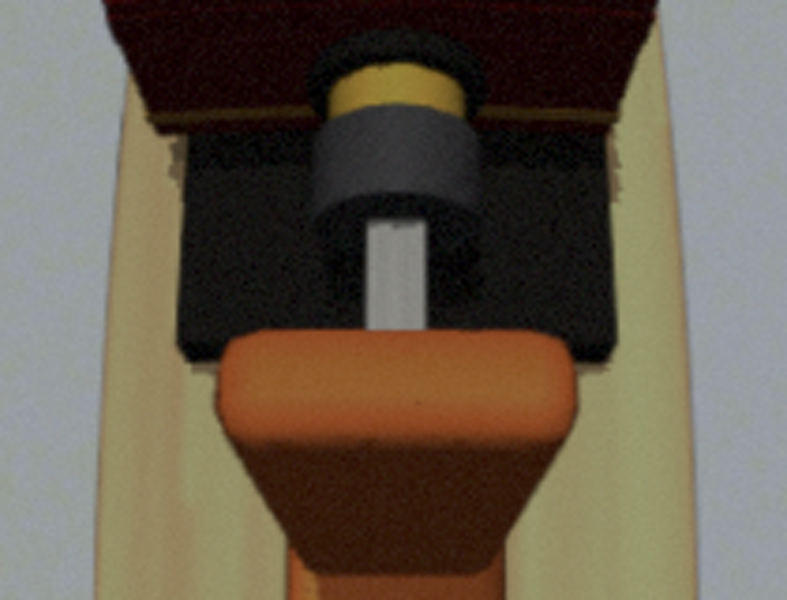

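The wrist crop shows the yellow sleeve bare from row 65 to 105 (centre column 395), with the cup below it and the pad at the case. I'll measure the sleeve by mask and step the trigger with that feedback.

```bash
cat > sl.py <<'E'
from st import *
import cv2
def wray(c,u,v):
    R=np.array(c["R"]);x,y=u-c["cx"],v-c["cy"];rr=np.hypot(x,y);th=rr/c["fx"]
    return -R.T@np.array(c["t"]),R.T@np.array([x/rr*np.sin(th),y/rr*np.sin(th),np.cos(th)])
def sty(c,u,v,z):
    o,d=wray(c,u,v);p=o+d*(z-o[2])/d[2]; return -np.sin(a)*(p[0]-ox)+np.cos(a)*(p[1]-oy)
def bare(c):
    im=cv2.cvtColor(c["pixels"],cv2.COLOR_BGR2HSV)
    m=cv2.inRange(im,(18,110,70),(35,255,255))[:50,245:268]   # sleeve, centre columns
    ys=[np.flatnonzero(m[:,k]) for k in range(m.shape[1])]
    t=np.median([y[0] for y in ys if len(y)])-.5; b=np.median([y[-1] for y in ys if len(y)])+.5
    cup,pad=sty(c,256,b,.083),sty(c,256,t,.079)
    return t,b,round((pad-cup)*1000,1),round(cup*1000,1),round(pad*1000,1)
E
python3 - <<'E'
from sl import *
import pickle
print("rel",bare(pickle.load(open("w4.pkl","rb"))))
y0,f0=np.load("y0.npy")
for k in (.004,.008,.012,.015,.018):
    h=r.servo_line(G(y0+k),rate=.05,until_force=13)
    f=np.mean([fy() for _ in range(3)])-f0; s=bare(cams.read_camera("wrist"))
    print(k,h,round(gy()-y0,4),round(f,2),s)
    if h or s[2]<7.5: break
print(r.read_t())
E
```

```text
rel (np.float64(16.5), np.float64(27.5), np.float64(14.6), np.float64(-9.4), np.float64(5.3))
0.004 False 0.0037 -5.04 (np.float64(19.5), np.float64(29.5), np.float64(13.4), np.float64(-8.2), np.float64(5.1))
0.008 False 0.0072 -7.15 (np.float64(-0.5), np.float64(31.5), np.float64(38.8), np.float64(-7.0), np.float64(31.8))
0.012 False 0.0107 -9.83 (np.float64(-0.5), np.float64(33.5), np.float64(40.8), np.float64(-6.1), np.float64(34.8))
0.015 False 0.0133 -12.12 (np.float64(-0.5), np.float64(34.5), np.float64(41.8), np.float64(-4.7), np.float64(37.1))
0.018 False 0.0161 -12.8 (np.float64(-0.5), np.float64(35.5), np.float64(42.8), np.float64(-3.2), np.float64(39.7))
19.6667
```

```bash
python3 - <<'E'
s=open("sl.py").read()
s=s.replace("t=np.median([y[0] for","ys=[y[np.flatnonzero(np.diff(y,prepend=-9)>3)[-1]:] for y in ys if len(y)]\n    t=np.median([y[0] for")
open("sl.py","w").write(s)
E
python3 - <<'E'
from sl import *
c=cams.read_camera("wrist"); y0,f0=np.load("y0.npy")
print(bare(c),round(np.mean([fy() for _ in range(5)])-f0,2))
cv2.imwrite("pics/w5.png",cv2.resize(c["pixels"][0:160,150:360],(787,600),interpolation=cv2.INTER_CUBIC))
E
```

```text
(np.float64(29.5), np.float64(35.5), np.float64(8.6), np.float64(-3.2), np.float64(5.5)) -13.33
```

View pics/w5.png

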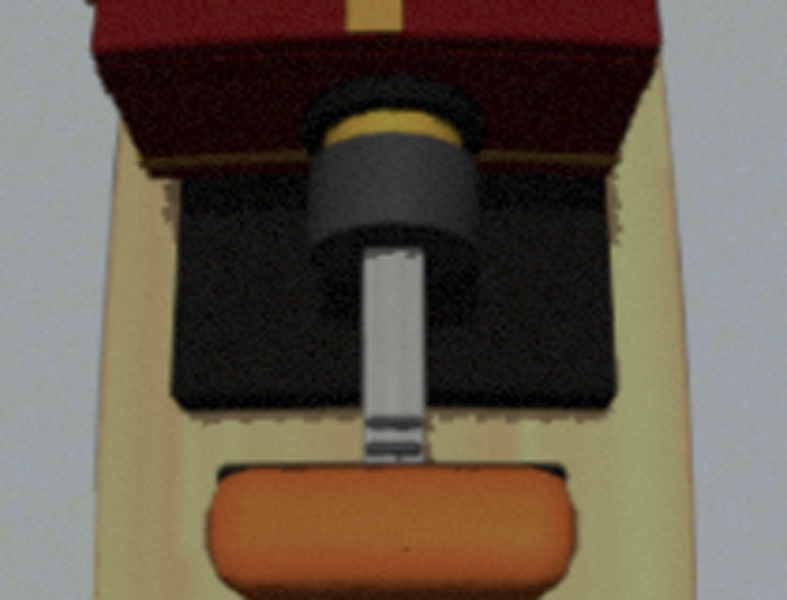

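The pad stayed put (5.3 to 5.5 mm) while the cup advanced 6.2 mm. So the case is against the anvil, and sleeve and force together put the sink at about 6 to 9 mm. The bar force is steady at about 13 N, so I'm handing in while holding.

```bash
python3 - <<'E'
from sl import *
r.sleep(.5); print(bare(cams.read_camera("wrist")),fy(),r.read_t()); print(r.close_job())
E
```

```text
(np.float64(29.5), np.float64(35.5), np.float64(8.6), np.float64(-3.2), np.float64(5.5)) -11.654757724832324 20.2667
the job is handed in; nothing more can be done
None
```

I handed the job in at about 20 s with the lid shut, the case clamped against the fixed jaw, and the trigger still held at about 12 N. I estimate the pad has sunk 6–9 mm; no verdict came back, so I can't confirm it passed.

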